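# Turn a printed hub over in the flip nest

## Task

Put the printed hub with the round flange, boss upward, into the open hinged tray of the plywood flip nest and let go of it. Then swing that tray by its steel bar all the way over onto the fixed tray, so that the hub ends up upside down inside the closed nest, and let go. The bracket with the square flange and the other prints are not wanted.

Things in the scene. Friction and masses are not known exactly. Their poses are not given: they have to be found in the camera images.
- hub_center (a point): Loose teal printed hub, 70 g: round flange 60 mm wide, 6 thick, with a round boss 44 mm wide, 30 tall on its middle (36 tall in all). Point: on its axis 18 mm above its underside; z runs from flange to boss, up at start. Grip the boss from above. Same-coloured prints, a bracket with equal boss on a SQUARE flange, a small house and a boat, stand 0.1 m or more away in any order.
- fixture: Plywood flip nest fixed to the table: 2 square trays, hinged like an open book. Origin: on the table under the hinge's middle; x along the hinge, y towards the open hinged tray, z up. Hinge axis and both rims 44 mm up. Trays 100 x 100 mm inside, walls 6 thick. Hinged tray, open: centre y = +60, floor 18 mm above the table, 26 deep. Fixed tray: centre y = -60, 14 deep. Yaw within 20 degrees.
- leaf (a joint): Angle of the hinged tray, rad: 0 = lying open, face up (start); 1.57 = upright; 3.14 = closed, face down on the fixed tray. Damped hinge: moved gently it takes about 2 to 4 N at the bar; let go within about 25 degrees of upright it stays; further over (above 2.2) it sinks shut slowly, below 0.9 it sinks open. A hub in it tips over into the fixed tray by itself, boss down.
- leaf_bar (a point): Middle of the hinged tray's steel bar handle: round, 12 mm thick, 90 mm long, parallel to the hinge (fixture x), between two 10 mm arms. It is 160 mm from the hinge axis, level with it, 44 mm beyond the tray's edge: 44 mm above the table at fixture y = +160 when open, y = -160 when closed; 204 mm high when upright. Pinch it from above; it turns between the fingers as the tray swings.
There are look-alikes about, which are no part of the job. Leave any red look-alike of the part that bears hub_center alone.

How it is judged (in metres and radians):
On the way:
1. the hub lies boss up in the open hinged tray, let go (value of joint leaf below 0.15 rad and angle between hub_center's own z axis and vertical below 0.2 rad and y of hub_center in the frame of fixture between 0.036 and 0.084 m and x of hub_center in the frame of fixture between -0.024 and 0.024 m and height (world z) of hub_center below 0.043 m and contact force between the fingers and anything else below 0.3 N), for 0.2 s.
At the end, for the whole second after the job is handed in: The hinged tray is closed onto the fixed tray (joint above 3.0 rad) and at rest, and the hub lies inside the fixed tray (its axis within 32 mm of the tray's centre each way) upside down, flange upward, within 15 degrees of level (value of joint leaf above 3 rad and angle between hub_center's own z axis and vertical above 2.88 rad and y of hub_center in the frame of fixture between -0.092 and -0.028 m and x of hub_center in the frame of fixture between -0.032 and 0.032 m and velocity of joint leaf between -0.05 and 0.05 rad/s); the robot touches nothing.
It also fails if it takes over 64 s, if anything falls off the work surface, if the arm or the gripper's body presses on something with over 40 N, if the wrist force passes 120 N, or if a joint passes its speed limit or range.

## Robot

A 7-joint arm with a two-finger parallel gripper is mounted at the origin on the work surface. World frame = base frame: x ahead of the robot, y to its left, z up, the work surface at z = 0. Lengths are in m, angles in degrees, forces in N, time in s.
With the tool pointing down it reaches from about 0.425 to 0.975 m from the base axis. Payload 16.7 kg.
Tool frame: the origin (TCP) lies on the centre line of the jaws, within the pads' length; the fingertips stand 8 mm ahead of it and the grasp point (between the pads) lies 11 mm behind it (manip.tip_extent is the distance from the TCP to the fingertips, in m); y points along the fingers, z is the direction in which the jaws open and shut, and the axes are right-handed (so a half turn about y gives the same grasp; the last joint's range is limited). The gripper opens to 85 mm and grips with 20 to 120 N. Pads are 22 mm wide; open, the fingers measure 114 mm over their backs; the gripper's body (76 mm by 85 mm) begins 54 mm behind the grasp point. The pads swing forward as they close: fully open they stand 13 mm farther back than shut.
Start: joints at [-85.8, 24.414, 4.234, 92.017, -1.954, 63.644, -3.845], TCP at [0.149, 0.658, 0.239] pointing down, gripper open.
Joint ranges: [-163.25, 163.25], [-28.42, 122.38], [-70.27, 78.77], [12.13, 141.07], [-58.53, 238.53], [9.26, 117.41], [-156.51, 156.51]. Speed limits (degrees/s): [108.29, 108.29, 136.94, 136.94, 172.46, 172.46, 172.46].

## Interface

Orientations are given as [roll, pitch, yaw] about the fixed x, y, z axes, in that order (R = Rz(yaw) Ry(pitch) Rx(roll)).
In Python, from plant import manip gives the robot as it stands.
- The arm moves only by the tool move_arm, never from a script. Its argument "series" is a list that holds one entry, the list of rows, each a list of 5 numbers: the shift along the tool's x, y, z in cm, then the turn about the tool's y in rad, then the closure, from 0 (fully open) to 1 (shut). In form: [[[dx, dy, dz, roll, gripper], ...]]. A call has 1 to 5 rows; each row is the pose to reach, as a shift and turn from the pose commanded when the call began, along the tool's axes at that moment; what a row does not reach only later rows make up. A row lasts 1/12 s, in which the tool goes at most 41.7 mm and 7.16 degrees, less where a joint would pass 70% of its speed; a pose out of reach is approached as far as the arm can. A call with a gripper value outside its range is refused whole. The fingers move at their own pace and stop on an object; "newtons" is the grip in N (left out, the last holds). Time passes only in rows, so rows that repeat a pose let the fingers close. It gives the time, the measured TCP pose, the force and the opening at its end, in the units of the state.
- manip.get_state(): the state, without advancing time (a new reading comes with each control period).
- manip.read_camera(name): name is "scene" or "top" or "wrist"; returns the picture (480x640x3 uint8, red, green, blue); there is no depth.
- manip.get_calibration(name): a dict with "fx", "fy", "cx", "cy" (pixels), "world_from_camera" (4x4, takes a point from camera to world coordinates). Camera axes: x right, y up, looking along -z (the intrinsics and any distortion apply to the point x, -y, -z); pixel columns grow to the right and rows downward; lengths in m; the calibration is good to about 2 mm. A picture is of the moment at which its call begins: read the wrist's pose just before it. get_calibration takes no time and is no camera call; for the wrist camera it gives the pose at the moment of the call.
- manip.job_done(): hands the job in, once; it reports no verdict.
The state is a dict: "clock": time; "qpos": joint angles; "dq": joint speeds; "effort": joint torques, N m; "tcp_pos": TCP position; "orientation": TCP orientation; "ft_force": force on the tool from outside, world axes, zero at the start; "torque": the same for the moment, N m; "finger_gap": opening from 0.0 (shut) to 1.0 (fully open).
Only numpy, scipy, OpenCV 4.12 (cv2) and the standard library are available. Lean on these libraries where they do the work, as an engineer would, in place of code of your own. Each camera call takes 0.05 s, during which the arm holds its last target.

## Working session

There is one attempt and no reset: what is moved stays moved. The work goes in short steps, Python scripts to look and compute and a tool call to move; the robot and the scene stay as the last step left them, time stands still between calls to the robot, and variables do not carry over. Pictures are saved under pics/ and viewed, and the job is handed in when it is done.

Besides the shell and the picture viewer there is one more tool, called in YAML: its name, and indented under it one key for each argument. move_arm: Moves the arm, as the interface text tells. Its arguments: {"type":"object","properties":{"series":{"type":"array","items":{"type":"array","items":{"type":"array","items":{"type":"number"}}}},"newtons":{"type":"number"}},"required":["series"]}

```bash
mkdir -p pics; ls; python3 - <<'E'
from plant import manip
import cv2
print(manip.get_state())
for n in ["scene","top","wrist"]:
    c=manip.get_calibration(n); print(n,c)
    im=manip.read_camera(n); cv2.imwrite(f"pics/{n}0.png",im[:,:,::-1])
E
```

```text
pics
{'clock': 0.0, 'qpos': array([-85.80061823,  24.45023519,   4.23136899,  92.0522625 ,
        -1.95312447,  63.64452581,  -3.84332491]), 'dq': array([-0.13617004,  0.01025231,  0.03632284, -0.03172937,  0.03748225,
        0.00015961, -0.06438239]), 'effort': array([ 4.90081966e-04, -9.49837875e+01,  3.76181781e+00, -4.63520408e+01,
        1.92248239e-02,  1.04788475e-02, -1.58145504e-04]), 'tcp_pos': array([0.14908683, 0.65791537, 0.23860365]), 'orientation': array([-9.00746155e+01, -6.16166144e-03, -1.27654316e+01]), 'ft_force': array([ 0.08257656,  0.69160483, -0.20148002]), 'torque': array([-2.75783291e-02,  5.09671112e-05,  1.59521363e-02]), 'finger_gap': 0.9991272834656684}
scene {'fx': 477.6751903708486, 'fy': 477.6751903708486, 'cx': 316.3572341353147, 'cy': 241.37372940931294, 'world_from_camera': array([[-0.22076039, -0.7643497 ,  0.60583363,  0.92376398],
       [ 0.97532123, -0.17533254,  0.13419017,  0.20367695],
       [ 0.00365413,  0.62050627,  0.78419297,  0.64545149],
       [ 0.        ,  0.        ,  0.        ,  1.        ]])}
top {'fx': 513.6409502638666, 'fy': 513.6409502638666, 'cx': 318.52798115437633, 'cy': 232.88943963190732, 'world_from_camera': array([[ 0.02825465,  0.99437235, -0.10210434,  0.42931052],
       [-0.99881048,  0.02402373, -0.04243218,  0.08321739],
       [-0.03974046,  0.10318179,  0.99386831,  0.94456509],
       [ 0.        ,  0.        ,  0.        ,  1.        ]])}
wrist {'fx': 397.1240076619555, 'fy': 397.1240076619555, 'cx': 314.135563307367, 'cy': 242.53163106897568, 'world_from_camera': array([[ 2.20909231e-01, -9.38659711e-01, -2.64796259e-01,
         8.15371952e-02],
       [ 9.75294022e-01,  2.12381169e-01,  6.07931754e-02,
         6.74015805e-01],
       [-8.26365282e-04, -2.71683982e-01,  9.62386165e-01,
         3.72657009e-01],
       [ 0.00000000e+00,  0.00000000e+00,  0.00000000e+00,
         1.00000000e+00]])}
```

View pics/top0.png

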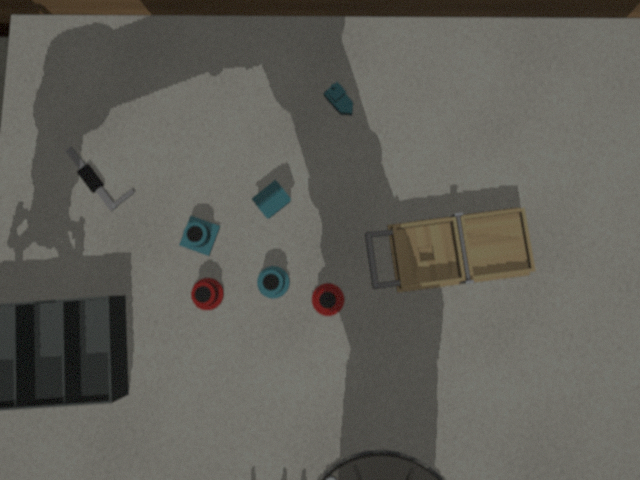

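View pics/scene0.png

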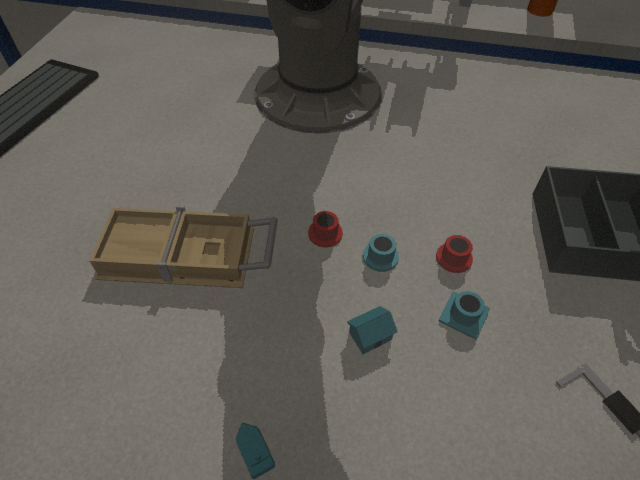

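View pics/wrist0.png

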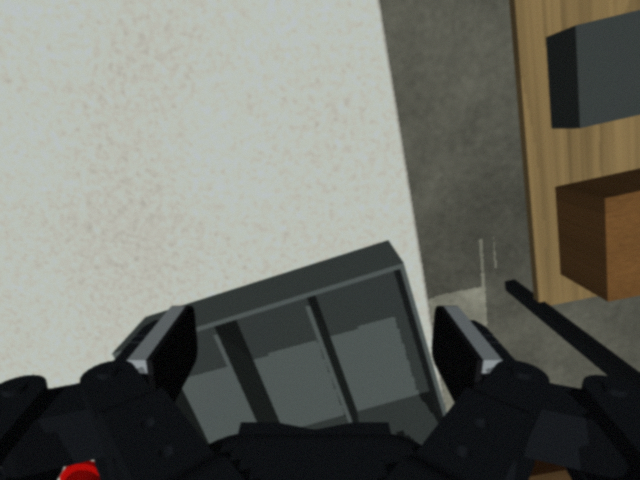

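```bash
python3 - <<'E'
import cv2
t=cv2.imread("pics/top0.png")
cv2.imwrite("pics/topF.png",cv2.resize(t[190:310,350:550],None,fx=4,fy=4,interpolation=cv2.INTER_CUBIC))
cv2.imwrite("pics/topH.png",cv2.resize(t[170:330,170:360],None,fx=3.7,fy=3.7,interpolation=cv2.INTER_CUBIC))
s=cv2.imread("pics/scene0.png")
cv2.imwrite("pics/scF.png",cv2.resize(s[190:300,85:285],None,fx=4,fy=4,interpolation=cv2.INTER_CUBIC))
E
```

```text
(no output)
```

View pics/topF.png

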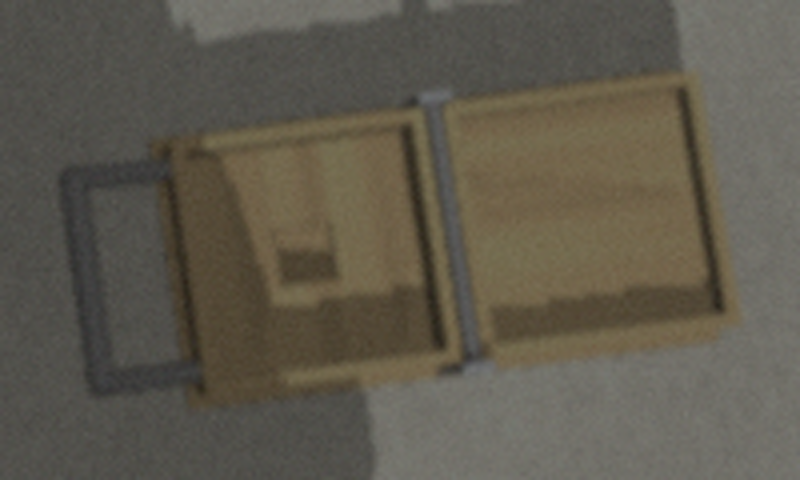

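View pics/topH.png

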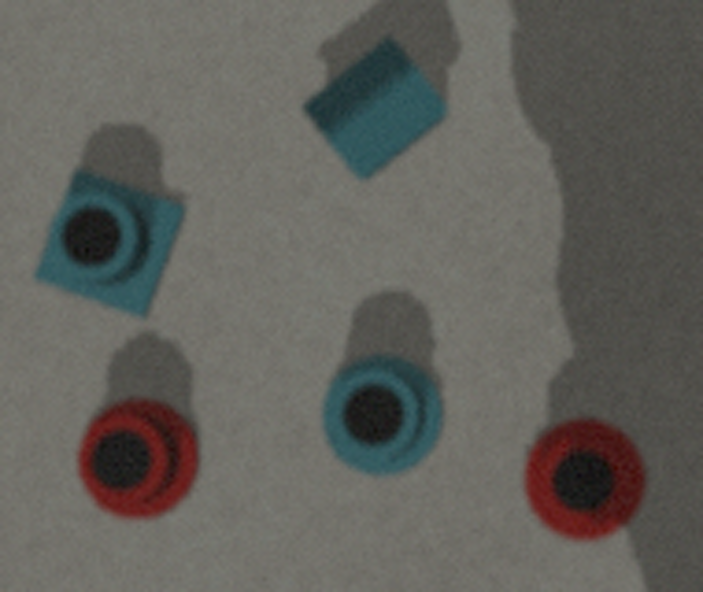

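View pics/scF.png

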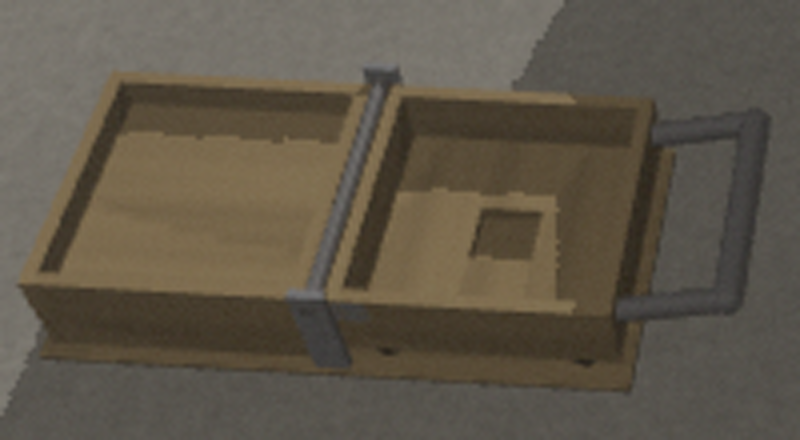

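```bash
cat > h.py <<'E'
import numpy as np, cv2
from plant import manip
def proj(n,P,cal=None):
    c=cal or manip.get_calibration(n); T=np.linalg.inv(c["world_from_camera"])
    p=np.atleast_2d(P)@T[:3,:3].T+T[:3,3]
    return np.c_[c["cx"]+c["fx"]*p[:,0]/-p[:,2], c["cy"]+c["fy"]*(-p[:,1])/-p[:,2]]
def ray(n,uv,z,cal=None):
    c=cal or manip.get_calibration(n); T=c["world_from_camera"]
    d=T[:3,:3]@np.array([(uv[0]-c["cx"])/c["fx"],-(uv[1]-c["cy"])/c["fy"],-1.])
    return T[:3,3]+d*(z-T[2,3])/d[2]
def F(p,q):
    q=np.atleast_2d(q);c,s=np.cos(p[2]),np.sin(p[2])
    return np.c_[p[0]+c*q[:,0]-s*q[:,1],p[1]+s*q[:,0]+c*q[:,1],q[:,2]]
E
python3 - <<'E'
from h import *
from scipy.optimize import least_squares
A={"top":([(83,281),(451,230),(697,73),(741,322)],[(0,.16,.044),(0,0,.044),(.056,-.116,.044),(-.056,-.116,.044)],(350,190)),
"scene":([(113,72),(22,285),(655,98),(617,318),(742,212)],[(-.056,-.116,.044),(.056,-.116,.044),(-.056,.116,.044),(.056,.116,.044),(0,.16,.044)],(85,190))}
cal={n:manip.get_calibration(n) for n in A}
def res(p,names):
    return np.concatenate([(proj(n,F(p,A[n][1]),cal[n])-(np.array(A[n][0])/4+A[n][2])).ravel() for n in names])
for names in (["top"],["scene"],["top","scene"]):
    r=least_squares(res,[.5,-.15,0],args=(names,)); print(names,r.x,np.degrees(r.x[2]),r.fun.round(1))
p=r.x
print("tray centre",F(p,[(0,.06,0)]),"bar",F(p,[(0,.16,.044)]))
np.save("fix.npy",p)
# hub
t=cv2.imread("pics/top0.png");s=cv2.imread("pics/scene0.png")
for n,im in (("top",t),("scene",s)):
    hsv=cv2.cvtColor(im,cv2.COLOR_BGR2HSV)
    m=cv2.inRange(hsv,(80,70,30),(105,255,255))
    k,l,st,ce=cv2.connectedComponentsWithStats(m)
    for i in range(1,k):
        if st[i][4]>80: print(n,st[i],ce[i])
E
```

```text
['top'] [ 0.5016322  -0.12993972  0.15807246] 9.056885078317872 [ 0.5 -0.2 -0.1  0.4 -0.3 -0.8 -0.1  0.7]
['scene'] [ 0.50259958 -0.12710461  0.16018795] 9.17809374631618 [ 0.2  0.1 -0.6  0.2  0.5  0.3 -0.9 -0.   0.8 -0.7]
['top', 'scene'] [ 0.50188049 -0.12844126  0.15808276] 9.057474731365295 [-0.3 -0.4 -0.9  0.2 -1.2 -1.  -1.   0.5 -0.2 -0.5 -1.1 -0.4 -0.  -0.
 -1.7 -0.5  0.1 -1. ]
tray centre [[ 0.49243498 -0.0691894   0.        ]] bar [[0.47669246 0.02956369 0.044     ]]
top [325  83  28  31 500] [339.024  98.64 ]
top [253 181  37  37 748] [271.44652406 199.11898396]
top [180 217  39  38 785] [200.37707006 235.69681529]
top [258 267  31  31 594] [273.61616162 281.93939394]
scene [363 234  35  37 516] [380.56395349 253.82945736]
scene [439 291  51  47 961] [464.3371488  314.21748179]
scene [ 348  307   49   46 1226] [373.04486134 326.46247961]
scene [ 236  423   38   56 1249] [253.8142514  450.13851081]
```

```bash
python3 - <<'E'
from h import *
from scipy.optimize import least_squares
a=np.linspace(0,2*np.pi,72)
def cyl(r,z): return np.c_[r*np.cos(a),r*np.sin(a),0*a+z]
M=np.vstack([cyl(.03,0),cyl(.03,.006),cyl(.022,.036)])
B={"top":(257.5,266.5,288.5,297.5),"scene":(362.5,233.5,397.5,270.5)}
cal={n:manip.get_calibration(n) for n in B}
def res(p,ns):
    o=[]
    for n in ns:
        q=proj(n,M+[p[0],p[1],0],cal[n]); o+=[*(np.r_[q.min(0),q.max(0)]-B[n])]
    return np.array(o)
for ns in (["top"],["scene"],["top","scene"]):
    r=least_squares(res,[.4,.15],args=(ns,)); print(ns,r.x,r.fun.round(1))
print(np.hypot(*r.x))
st=manip.get_state();print(st["clock"],st["tcp_pos"],st["orientation"])
print("red",ray("top",(328,299),.02),ray("top",(207,293),.02),ray("top",(200,235),.02))
E
```

```text
['top'] [0.43366844 0.2042813 ] [-1. -1.  1.  1.]
['scene'] [0.43287497 0.20425797] [-0.6 -0.7  0.6  0.6]
['top', 'scene'] [0.43332516 0.20426584] [-1.  -0.8  1.   1.2 -0.7 -0.5  0.6  0.9]
0.4790566040115891
0.15 [0.14914092 0.6580109  0.23878605] [-9.00538283e+01 -4.79158582e-03 -1.27706505e+01]
red [0.40604694 0.10240904 0.02      ] [0.41039821 0.32100191 0.02      ] [0.51518439 0.33926619 0.02      ]
```

move_arm:
  series:
    - [[37.7, 6, -38, -0.381, 0], [37.7, 6, -38, -0.381, 0], [37.7, 6, -38, -0.381, 0], [37.7, 6, -38, -0.381, 0], [37.7, 6, -38, -0.381, 0]]
  newtons: 25

```text
clock: 0.57
tcp_pos: [0.2596, 0.4807, 0.2157]
orientation: [-90.0, 0.0, 9.1]
ft_force: [1.3, 0.2, -0.7]
finger_gap: 1.001
```

```bash
cat >> h.py <<'E'
def rel(x,y,z,yaw=9.06):
    s=manip.get_state(); R=cv2.Rodrigues(np.zeros(3))[0]
    from scipy.spatial.transform import Rotation as Ro
    R=Ro.from_euler("xyz",s["orientation"],degrees=True).as_matrix()
    d=R.T@(np.array([x,y,z])-s["tcp_pos"])*100
    cy=np.degrees(np.arctan2(R[1,0],R[0,0]))
    print("t",round(s["clock"],2),"tcp",s["tcp_pos"].round(4),"ori",s["orientation"].round(2),"gap",round(s["finger_gap"],3),"F",s["ft_force"].round(1))
    print("d cm",d.round(2),"roll",round(-np.radians((yaw-cy+180)%360-180),3))
E
python3 -c "
from h import *
rel(.4333,.2043,.15)"
```

```text
t 0.57 tcp [0.2596 0.4807 0.2157] ori [-9.001e+01  1.000e-02  9.140e+00] gap 1.001 F [ 1.3  0.2 -0.7]
d cm [ 12.76   6.58 -30.05] roll 0.001
```

move_arm:
  series:
    - [[12.8, 6.6, -30, 0, 0], [12.8, 6.6, -30, 0, 0], [12.8, 6.6, -30, 0, 0], [12.8, 6.6, -30, 0, 0], [12.8, 6.6, -30, 0, 0]]

```text
clock: 0.98
tcp_pos: [0.3681, 0.308, 0.1746]
orientation: [-90.0, -0.0, 9.1]
ft_force: [1.8, 1.1, -0.8]
finger_gap: 0.997
```

```bash
python3 -c "
from h import *
rel(.4333,.2043,.15)"
```

```text
t 0.98 tcp [0.3681 0.308  0.1746] ori [-8.999e+01 -1.000e-02  9.070e+00] gap 0.997 F [ 1.8  1.1 -0.8]
d cm [  4.8    2.45 -11.27] roll 0.0
```

move_arm:
  series:
    - [[4.8, 2.5, -11.2, 0, 0], [4.8, 2.5, -11.2, 0, 0], [4.8, 2.5, -11.2, 0, 0], [4.8, 2.5, -11.2, 0, 0], [4.8, 2.5, -11.2, 0, 0]]

```text
clock: 1.4
tcp_pos: [0.4333, 0.2046, 0.1494]
orientation: [-90.0, 0.0, 8.8]
ft_force: [-0.4, 1.3, 0.2]
finger_gap: 0.998
```

```bash
python3 -c "
from h import *
rel(.4333,.2043,.15)
c=manip.get_calibration('wrist')
im=manip.read_camera('wrist')[:,:,::-1].copy()
for z in (.006,.036):
  q=proj('wrist',[(.4333,.2043,z)],c)[0]; print(q)
  cv2.circle(im,tuple(int(v) for v in q),3,(0,255,255),-1)
cv2.imwrite('pics/w1.png',im)"
```

```text
t 1.4 tcp [0.4333 0.2046 0.1494] ori [-9.005e+01  4.000e-02  8.810e+00] gap 0.998 F [-0.4  1.3  0.2]
d cm [-0.01 -0.06 -0.03] roll -0.004
[312.75807915 230.34042571]
[312.58267595 241.54109698]
```

View pics/w1.png

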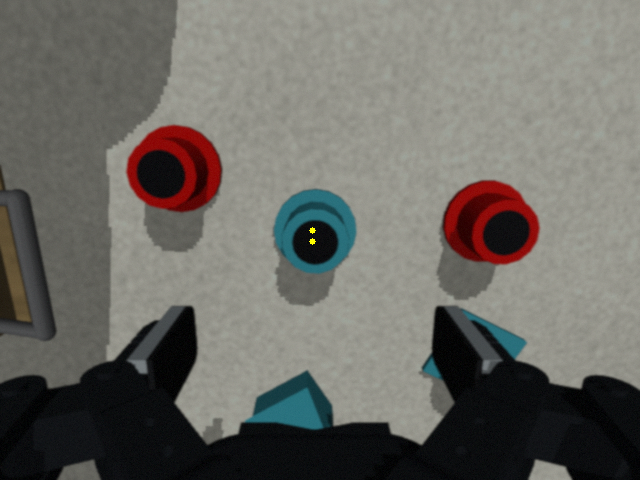

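move_arm:
  series:
    - [[0, 4, 0.15, 0, 0], [0, 8, 0.15, 0, 0], [0, 11.5, 0.15, 0, 0], [0, 13, 0.15, 0, 0], [0, 13, 0.15, 0, 0.2]]

```text
clock: 1.87
tcp_pos: [0.43, 0.2087, 0.0169]
orientation: [-90.1, 0.3, 9.2]
ft_force: [-1.2, -1.0, -0.3]
finger_gap: 0.886
```

move_arm:
  series:
    - [[0, 0, 0, 0, 0.7], [0, 0, 0, 0, 0.7], [0, 0, 0, 0, 0.7], [0, 0, 0, 0, 0.7], [0, 0, 0, 0, 0.7]]

```text
clock: 2.28
tcp_pos: [0.4331, 0.2093, 0.0213]
orientation: [-89.9, -0.1, 9.1]
ft_force: [-0.6, 2.4, 10.6]
finger_gap: 0.504
```

```bash
python3 -c "
from h import *
rel(.4333,.2043,.15)
im=manip.read_camera('wrist')[:,:,::-1].copy()
cv2.imwrite('pics/w2.png',im)"
```

```text
t 2.28 tcp [0.4331 0.2093 0.0213] ori [-89.91  -0.13   9.09] gap 0.504 F [-0.6  2.4 10.6]
d cm [ -0.03 -12.87  -0.48] roll 0.0
```

View pics/w2.png

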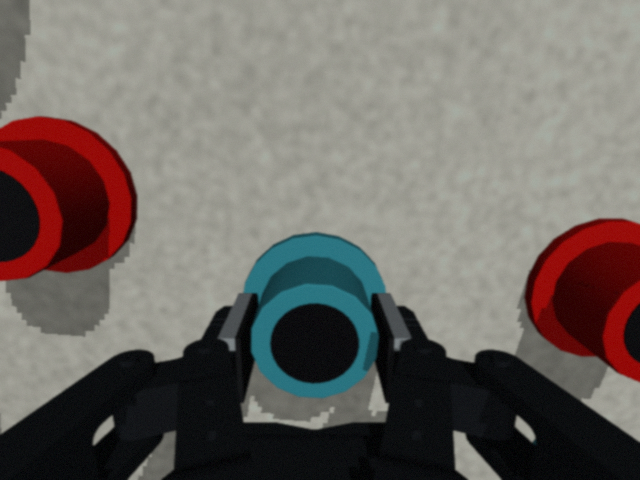

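move_arm:
  series:
    - [[0, -1, 0, 0, 0.7], [0, -3, 0, 0, 0.7], [0, -6, 0, 0, 0.7], [0, -9, 0, 0, 0.7], [0, -9, 0, 0, 0.7]]

```text
clock: 2.75
tcp_pos: [0.4347, 0.2094, 0.1155]
orientation: [-89.8, -0.4, 9.0]
ft_force: [1.4, 1.3, -0.0]
finger_gap: 0.502
```

```bash
python3 -c "
from h import *
rel(.4924,-.0692,.11)
im=manip.read_camera('wrist')[:,:,::-1].copy()
cv2.imwrite('pics/w3.png',im)"
```

```text
t 2.75 tcp [0.4347 0.2094 0.1155] ori [-89.8   -0.38   9.02] gap 0.502 F [ 1.4  1.3 -0. ]
d cm [  1.33   0.46 -28.42] roll -0.001
```

View pics/w3.png

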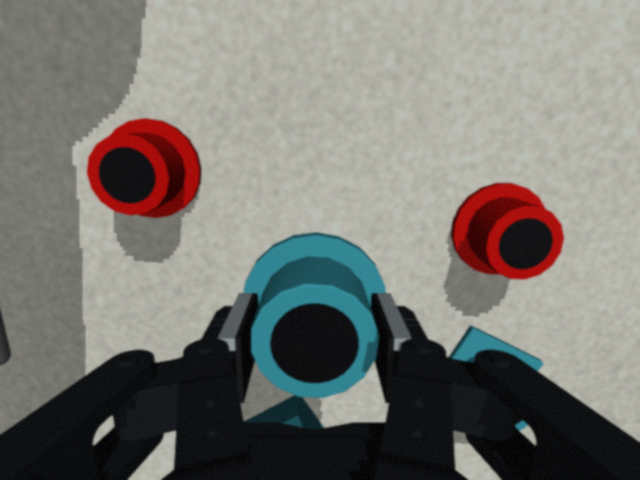

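move_arm:
  series:
    - [[0.2, 0, -3.5, 0, 0.7], [0.5, 0, -7.2, 0, 0.7], [0.7, 0, -11, 0, 0.7], [0.9, 0, -15, 0, 0.7], [1, 0, -19, 0, 0.7]]

```text
clock: 3.22
tcp_pos: [0.472, 0.0206, 0.11]
orientation: [-90.0, -0.0, 9.1]
ft_force: [1.7, 0.6, -0.1]
finger_gap: 0.507
```

```bash
python3 -c "
from h import *
rel(.4924,-.0692,.11)"
```

```text
t 3.22 tcp [0.472  0.0206 0.11  ] ori [-8.999e+01 -1.000e-02  9.100e+00] gap 0.507 F [ 1.7  0.6 -0.1]
d cm [ 0.59 -0.   -9.19] roll 0.001
```

move_arm:
  series:
    - [[0.2, 0, -3.5, 0, 0.7], [0.4, 0, -6.5, 0, 0.7], [0.5, 0, -8.7, 0, 0.7], [0.5, 0, -9.0, 0, 0.7], [0.5, 0, -9.0, 0, 0.7]]

```text
clock: 3.63
tcp_pos: [0.491, -0.0673, 0.1098]
orientation: [-90.0, 0.0, 8.9]
ft_force: [-0.3, 0.8, -0.7]
finger_gap: 0.505
```

```bash
python3 -c "
from h import *
rel(.4924,-.0692,.11)
p=np.load('fix.npy')
c=manip.get_calibration('wrist')
im=manip.read_camera('wrist')[:,:,::-1].copy()
t=manip.read_camera('top')[:,:,::-1].copy()
for q in [(.056,.116),(-.056,.116),(.056,.004),(-.056,.004),(.05,.11),(.05,.01),(0,.16),(.056,-.116),(.05,-.01),(-.05,.11)]:
  P=F(p,[(*q,.044)])
  cv2.circle(im,tuple(int(v) for v in proj('wrist',P,c)[0]),3,(0,255,255),-1)
  cv2.circle(t,tuple(int(v) for v in proj('top',P)[0]),1,(0,255,255),-1)
cv2.imwrite('pics/w4.png',im)
cv2.imwrite('pics/t4.png',cv2.resize(t[190:310,350:550],None,fx=4,fy=4))"
```

```text
t 3.63 tcp [ 0.491  -0.0673  0.1098] ori [-9.002e+01  2.000e-02  8.890e+00] gap 0.505 F [-0.3  0.8 -0.7]
d cm [ 0.11 -0.02 -0.21] roll -0.003
```

View pics/w4.png

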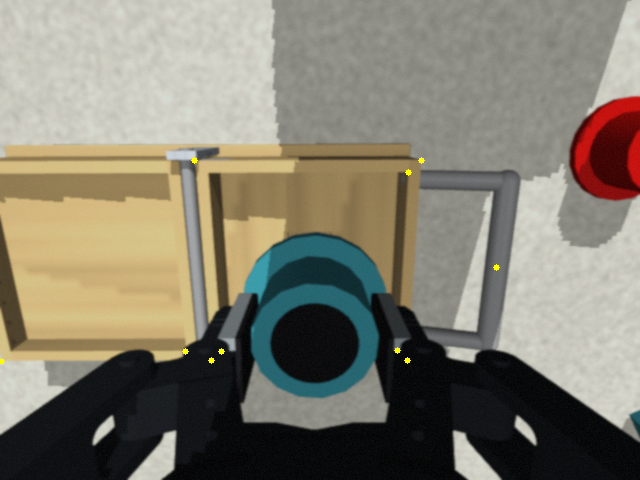

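View pics/t4.png

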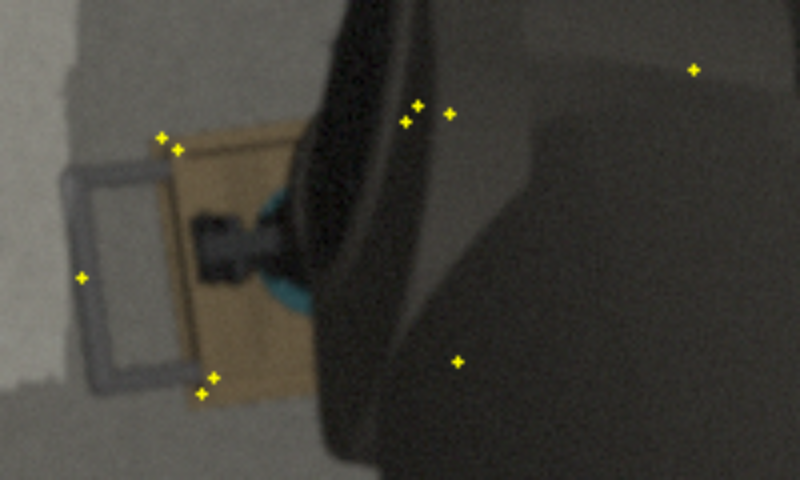

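move_arm:
  series:
    - [[0.1, 2.5, -0.2, 0, 0.7], [0.1, 5, -0.2, 0, 0.7], [0.1, 6.3, -0.2, 0, 0.7], [0.1, 6.8, -0.2, 0, 0.7], [0.1, 6.9, -0.2, 0, 0.7]]

```text
clock: 4.15
tcp_pos: [0.4919, -0.0665, 0.04]
orientation: [-90.0, 0.1, 9.2]
ft_force: [0.8, 0.8, -0.2]
finger_gap: 0.502
```

```bash
python3 -c "
from h import *
rel(.4924,-.0692,.039)
im=manip.read_camera('wrist')[:,:,::-1].copy()
s=manip.read_camera('scene')[:,:,::-1].copy()
cv2.imwrite('pics/w5.png',im)
cv2.imwrite('pics/s5.png',s)"
```

```text
t 4.15 tcp [ 0.4919 -0.0665  0.04  ] ori [-89.97   0.11   9.15] gap 0.502 F [ 0.8  0.8 -0.2]
d cm [ 0.01  0.1  -0.27] roll 0.002
```

View pics/w5.png

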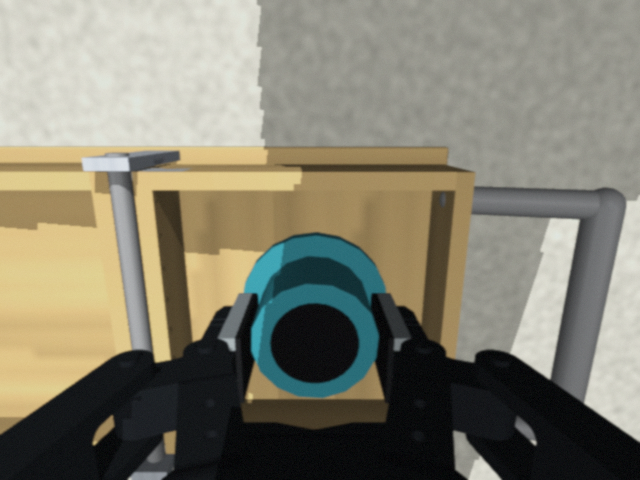

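View pics/s5.png

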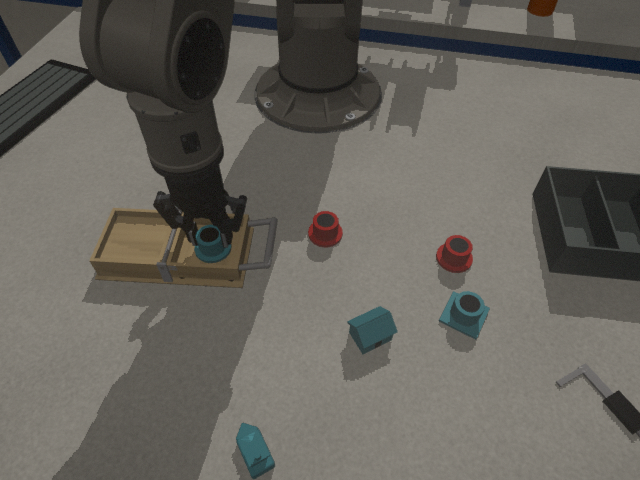

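move_arm:
  series:
    - [[0, 0.1, -0.3, 0, 0.7], [0, 0.2, -0.3, 0, 0.7], [0, 0.25, -0.3, 0, 0.45], [0, 0.2, -0.3, 0, 0.38], [0, 0.1, -0.3, 0, 0.35]]

```text
clock: 4.67
tcp_pos: [0.4932, -0.0706, 0.04]
orientation: [-90.0, -0.0, 9.1]
ft_force: [0.4, -0.2, 0.4]
finger_gap: 0.649
```

```bash
python3 -c "
from h import *
rel(.4924,-.0692,.039)"
```

```text
t 4.67 tcp [ 0.4932 -0.0706  0.04  ] ori [-9.00e+01 -1.00e-02  9.06e+00] gap 0.649 F [ 0.4 -0.2  0.4]
d cm [-0.05  0.1   0.15] roll 0.0
```

Released. Rising clear and checking.

move_arm:
  series:
    - [[0, 0, 0, 0, 0.35], [0, -1.5, 0, 0, 0.35], [0, -4, 0, 0, 0.35], [0, -7, 0, 0, 0.5], [0, -9, 0, 0, 0.65]]

```text
clock: 5.08
tcp_pos: [0.4934, -0.0709, 0.1319]
orientation: [-90.0, -0.1, 9.0]
ft_force: [1.0, -0.3, 0.4]
finger_gap: 0.377
```

```bash
python3 -c "
from h import *
rel(.4767,.0296,.12)
im=manip.read_camera('wrist')[:,:,::-1].copy()
cv2.imwrite('pics/w6.png',im)"
```

```text
t 5.08 tcp [ 0.4934 -0.0709  0.1319] ori [-9.002e+01 -5.000e-02  9.040e+00] gap 0.377 F [ 1.  -0.3  0.4]
d cm [-0.07  1.18 10.19] roll -0.0
```

View pics/w6.png

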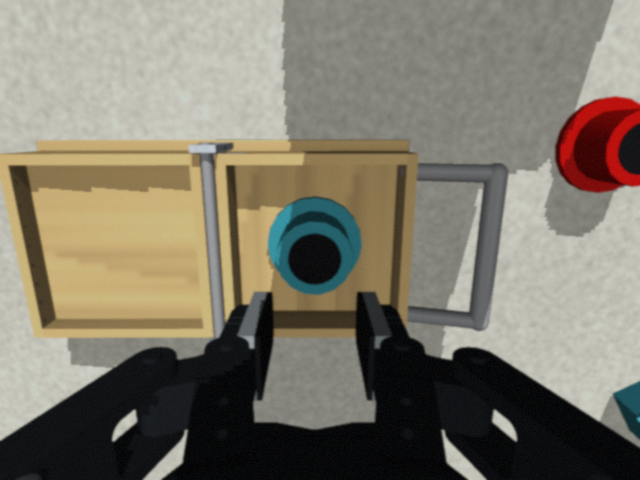

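```bash
python3 -c "
from h import *
p=np.load('fix.npy')
for uv in [(495,175),(480,318),(489,240)]:
  b=ray('wrist',uv,.044); print(b)
  c,s=np.cos(p[2]),np.sin(p[2]); d=b[:2]-p[:2]; print('fix',c*d[0]+s*d[1],-s*d[0]+c*d[1])
b=ray('wrist',(315,242),.024); d=ray('wrist',(315,248),.024)[:2]-p[:2]; print('hub fix',c*d[0]+s*d[1],-s*d[0]+c*d[1])
"
```

```text
[0.43480338 0.02286006 0.044     ]
fix -0.04242208541072187 0.15997435685465589
[0.5216593  0.03845634 0.044     ]
fix 0.04580606601654011 0.16170285557428468
[0.47198099 0.03002358 0.044     ]
fix -0.004580333562992648 0.16119586024630392
hub fix 0.006317265283824687 0.05912624539693982
```

move_arm:
  series:
    - [[0, 0, 3.5, 0, 0.65], [0, 0, 7, 0, 0.65], [0, 1.5, 9.7, 0, 0.65], [0, 3, 10.25, 0, 0.65], [0, 3, 10.25, 0, 0.65]]

```text
clock: 5.55
tcp_pos: [0.4755, 0.0327, 0.098]
orientation: [-90.0, 0.2, 9.3]
ft_force: [-0.5, -1.3, -0.6]
finger_gap: 0.347
```

```bash
python3 -c "
from h import *
rel(.4766,.0306,.035)
im=manip.read_camera('wrist')[:,:,::-1].copy()
cv2.imwrite('pics/w7.png',im)"
```

```text
t 5.55 tcp [0.4755 0.0327 0.098 ] ori [-89.99   0.15   9.28] gap 0.347 F [-0.5 -1.3 -0.6]
d cm [ 0.09  6.3  -0.22] roll 0.004
```

View pics/w7.png

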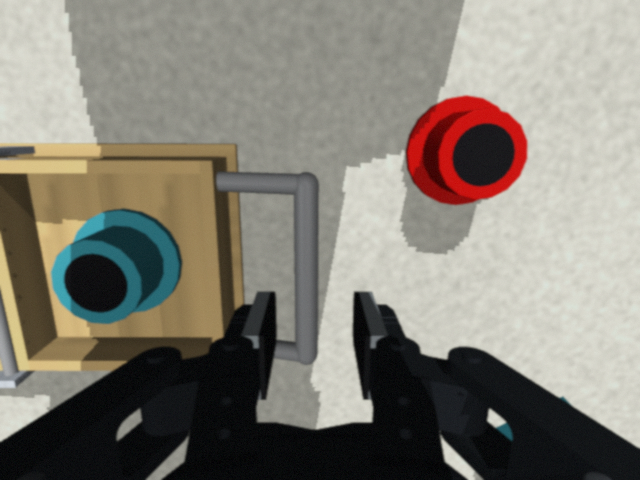

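move_arm:
  series:
    - [[0, 0.5, -0.3, 0, 0.65], [0, 3, -0.3, 0, 0.65], [0, 5.3, -0.3, 0, 0.65], [0, 6.3, -0.3, 0, 0.65], [0, 6.3, -0.3, 0, 0.65]]

```text
clock: 6.02
tcp_pos: [0.4766, 0.0262, 0.0355]
orientation: [-90.0, 0.2, 9.0]
ft_force: [-0.5, -0.6, -0.1]
finger_gap: 0.346
```

```bash
python3 -c "
from h import *
rel(.4766,.0306,.035)
im=manip.read_camera('wrist')[:,:,::-1].copy()
cv2.imwrite('pics/w8.png',im)"
```

```text
t 6.02 tcp [0.4766 0.0262 0.0355] ori [-90.04   0.16   8.96] gap 0.346 F [-0.5 -0.6 -0.1]
d cm [0.07 0.05 0.44] roll -0.002
```

View pics/w8.png

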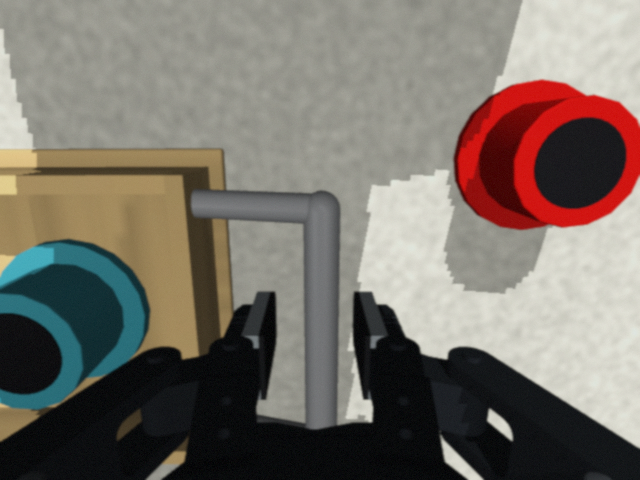

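move_arm:
  series:
    - [[0, 0, 0.2, 0, 0.7], [0, 0, 0.2, 0, 0.8], [0, 0, 0.2, 0, 0.95], [0, 0, 0.2, 0, 1], [0, 0, 0.2, 0, 1]]
  newtons: 30

```text
clock: 6.48
tcp_pos: [0.478, 0.0289, 0.0379]
orientation: [-90.0, -0.1, 9.0]
ft_force: [1.1, -6.4, 5.6]
finger_gap: 0.128
```

```bash
python3 -c "
from h import *
rel(.4766,.0306,.035)
im=manip.read_camera('wrist')[:,:,::-1].copy()
cv2.imwrite('pics/w9.png',im)
s=manip.read_camera('scene')[:,:,::-1]
cv2.imwrite('pics/s9.png',cv2.resize(s[150:310,80:380],None,fx=2.6,fy=2.6))"
```

```text
t 6.48 tcp [0.478  0.0289 0.0379] ori [-90.03  -0.12   9.02] gap 0.128 F [ 1.1 -6.4  5.6]
d cm [-0.11  0.29  0.19] roll -0.001
```

View pics/s9.png

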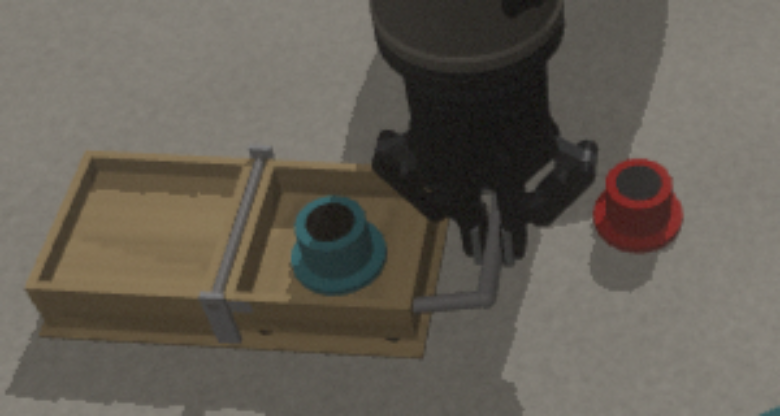

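View pics/w9.png

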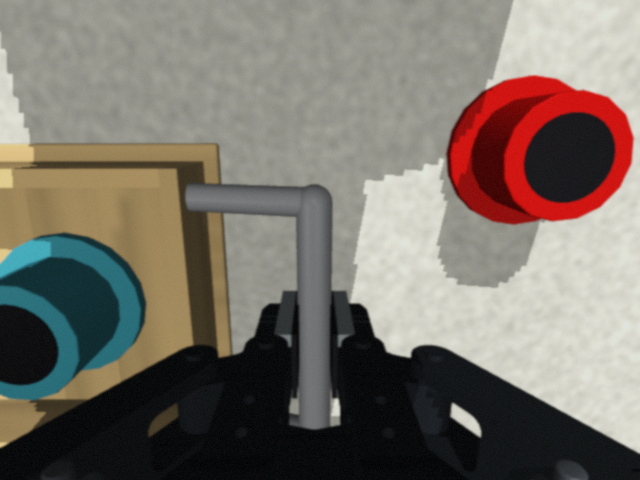

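```bash
python3 -c "
import numpy as np
P=[np.round([-16*np.sin(t),16*(np.cos(t)-1)],1) for t in np.radians(np.arange(0,181,2.4))]
for k in range(0,75,5): print(round(2.4*(k+5)), [[0,round(float(a[0]-P[k][0]),1),round(float(a[1]-P[k][1]),1),0,1] for a in P[k+1:k+6]])
"
```

```text
12 [[0, -0.7, -0.0, 0, 1], [0, -1.3, -0.1, 0, 1], [0, -2.0, -0.1, 0, 1], [0, -2.7, -0.2, 0, 1], [0, -3.3, -0.3, 0, 1]]
24 [[0, -0.7, -0.2, 0, 1], [0, -1.3, -0.4, 0, 1], [0, -2.0, -0.6, 0, 1], [0, -2.6, -0.8, 0, 1], [0, -3.2, -1.1, 0, 1]]
36 [[0, -0.6, -0.3, 0, 1], [0, -1.2, -0.6, 0, 1], [0, -1.8, -0.9, 0, 1], [0, -2.4, -1.3, 0, 1], [0, -2.9, -1.7, 0, 1]]
48 [[0, -0.5, -0.4, 0, 1], [0, -1.1, -0.8, 0, 1], [0, -1.6, -1.2, 0, 1], [0, -2.0, -1.7, 0, 1], [0, -2.5, -2.2, 0, 1]]
60 [[0, -0.4, -0.5, 0, 1], [0, -0.8, -1.0, 0, 1], [0, -1.2, -1.6, 0, 1], [0, -1.6, -2.1, 0, 1], [0, -2.0, -2.7, 0, 1]]
72 [[0, -0.3, -0.6, 0, 1], [0, -0.6, -1.2, 0, 1], [0, -0.8, -1.8, 0, 1], [0, -1.1, -2.4, 0, 1], [0, -1.3, -3.1, 0, 1]]
84 [[0, -0.2, -0.6, 0, 1], [0, -0.4, -1.2, 0, 1], [0, -0.5, -1.9, 0, 1], [0, -0.6, -2.6, 0, 1], [0, -0.7, -3.2, 0, 1]]
96 [[0, -0.1, -0.7, 0, 1], [0, -0.1, -1.4, 0, 1], [0, -0.1, -2.0, 0, 1], [0, -0.1, -2.7, 0, 1], [0, 0.0, -3.4, 0, 1]]
108 [[0, 0.1, -0.6, 0, 1], [0, 0.2, -1.3, 0, 1], [0, 0.3, -2.0, 0, 1], [0, 0.5, -2.6, 0, 1], [0, 0.7, -3.2, 0, 1]]
120 [[0, 0.2, -0.7, 0, 1], [0, 0.5, -1.3, 0, 1], [0, 0.7, -1.9, 0, 1], [0, 1.0, -2.5, 0, 1], [0, 1.3, -3.1, 0, 1]]
132 [[0, 0.4, -0.6, 0, 1], [0, 0.8, -1.1, 0, 1], [0, 1.2, -1.7, 0, 1], [0, 1.6, -2.2, 0, 1], [0, 2.0, -2.7, 0, 1]]
144 [[0, 0.5, -0.5, 0, 1], [0, 0.9, -1.0, 0, 1], [0, 1.4, -1.4, 0, 1], [0, 2.0, -1.8, 0, 1], [0, 2.5, -2.2, 0, 1]]
156 [[0, 0.5, -0.4, 0, 1], [0, 1.1, -0.8, 0, 1], [0, 1.7, -1.1, 0, 1], [0, 2.3, -1.4, 0, 1], [0, 2.9, -1.7, 0, 1]]
168 [[0, 0.6, -0.3, 0, 1], [0, 1.2, -0.5, 0, 1], [0, 1.9, -0.7, 0, 1], [0, 2.5, -0.9, 0, 1], [0, 3.2, -1.1, 0, 1]]
180 [[0, 0.6, -0.1, 0, 1], [0, 1.3, -0.2, 0, 1], [0, 2.0, -0.2, 0, 1], [0, 2.6, -0.3, 0, 1], [0, 3.3, -0.3, 0, 1]]
```

move_arm:
  series:
    - [[0, -0.7, 0, 0, 1], [0, -1.3, -0.1, 0, 1], [0, -2.0, -0.1, 0, 1], [0, -2.7, -0.2, 0, 1], [0, -3.3, -0.3, 0, 1]]

```text
clock: 7.0
tcp_pos: [0.4783, 0.0257, 0.071]
orientation: [-90.1, -0.1, 9.0]
ft_force: [4.7, -11.6, -5.6]
finger_gap: 0.125
```

move_arm:
  series:
    - [[0, -0.7, -0.2, 0, 1], [0, -1.3, -0.4, 0, 1], [0, -2.0, -0.6, 0, 1], [0, -2.6, -0.8, 0, 1], [0, -3.2, -1.1, 0, 1]]

```text
clock: 7.42
tcp_pos: [0.4798, 0.0159, 0.1028]
orientation: [-90.0, -0.1, 9.1]
ft_force: [3.2, 2.9, -3.6]
finger_gap: 0.123
```

```bash
python3 -c "
from h import *
p=np.load('fix.npy')
t=np.radians(24);rel(*F(p,[(0,.16*np.cos(t),.035+.16*np.sin(t))])[0])
s=manip.read_camera('scene')[:,:,::-1]
cv2.imwrite('pics/s10.png',cv2.resize(s[110:310,80:380],None,fx=2.6,fy=2.6))"
```

```text
t 7.42 tcp [0.4798 0.0159 0.1028] ori [-8.999e+01 -8.000e-02  9.070e+00] gap 0.123 F [ 3.2  2.9 -3.6]
d cm [-0.09  0.27  0.02] roll 0.0
```

View pics/s10.png

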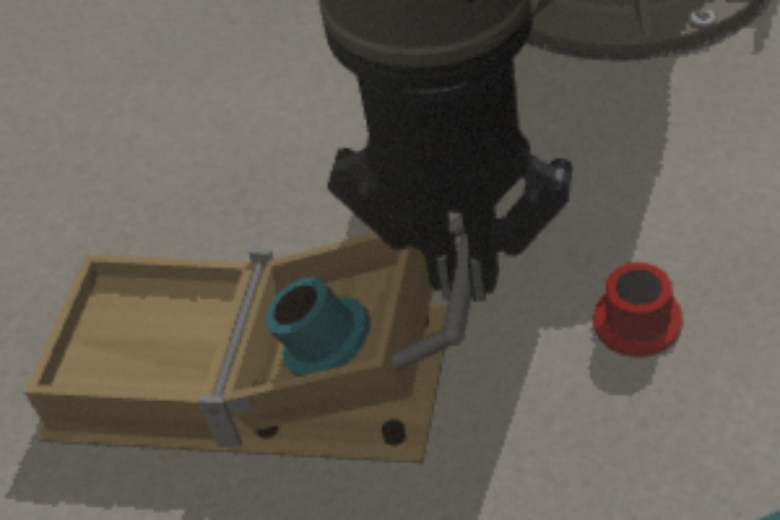

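move_arm:
  series:
    - [[0, -0.6, -0.3, 0, 1], [0, -1.2, -0.6, 0, 1], [0, -1.8, -0.9, 0, 1], [0, -2.4, -1.3, 0, 1], [0, -2.9, -1.7, 0, 1]]

```text
clock: 7.88
tcp_pos: [0.4823, 0.0005, 0.1317]
orientation: [-89.9, -0.1, 9.1]
ft_force: [-0.2, 14.1, 6.0]
finger_gap: 0.129
```

move_arm:
  series:
    - [[0, -0.5, -0.4, 0, 1], [0, -1.1, -0.8, 0, 1], [0, -1.6, -1.2, 0, 1], [0, -2.0, -1.7, 0, 1], [0, -2.5, -2.2, 0, 1]]

```text
clock: 8.3
tcp_pos: [0.4856, -0.0199, 0.1569]
orientation: [-89.8, -0.0, 9.2]
ft_force: [-3.6, 19.2, 13.2]
finger_gap: 0.124
```

```bash
python3 -c "
from h import *
p=np.load('fix.npy')
t=np.radians(48);rel(*F(p,[(0,.16*np.cos(t),.038+.16*np.sin(t))])[0])
s=manip.read_camera('scene')[:,:,::-1]
cv2.imwrite('pics/s11.png',cv2.resize(s[110:310,80:380],None,fx=2.6,fy=2.6))"
```

```text
t 8.3 tcp [ 0.4856 -0.0199  0.1569] ori [-8.981e+01 -4.000e-02  9.200e+00] gap 0.124 F [-3.6 19.2 13.2]
d cm [-0.11 -0.   -0.27] roll 0.002
```

View pics/s11.png

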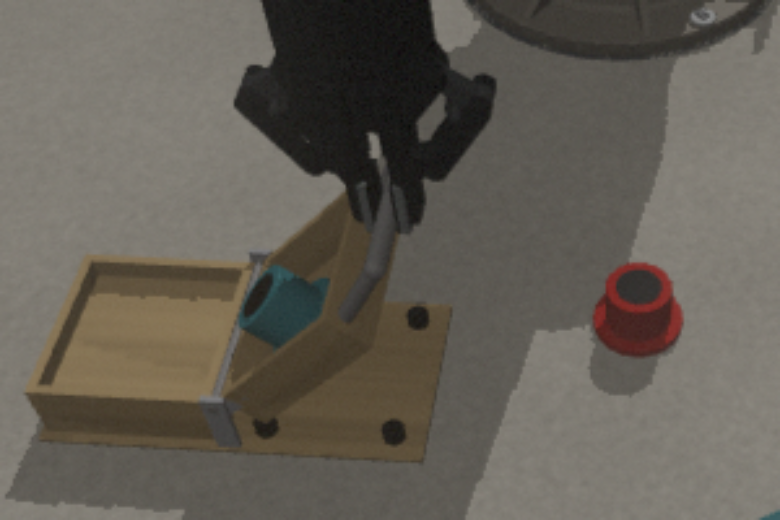

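move_arm:
  series:
    - [[0, -0.5, -0.4, 0, 1], [0, -1.0, -0.9, 0, 1], [0, -1.5, -1.5, 0, 1], [0, -2.0, -2.0, 0, 1], [0, -2.4, -2.6, 0, 1]]

```text
clock: 8.77
tcp_pos: [0.49, -0.0482, 0.1804]
orientation: [-90.0, -0.1, 9.1]
ft_force: [5.8, 2.0, -4.8]
finger_gap: 0.125
```

```bash
python3 -c "
from h import *
p=np.load('fix.npy')
t=np.radians(60);rel(*F(p,[(0,.16*np.cos(t),.038+.16*np.sin(t))])[0])"
```

```text
t 8.77 tcp [ 0.49   -0.0482  0.1804] ori [-8.999e+01 -7.000e-02  9.100e+00] gap 0.125 F [ 5.8  2.  -4.8]
d cm [-0.09  0.39 -0.11] roll 0.001
```

move_arm:
  series:
    - [[0, -0.3, -0.6, 0, 1], [0, -0.6, -1.2, 0, 1], [0, -0.8, -1.8, 0, 1], [0, -1.1, -2.4, 0, 1], [0, -1.3, -3.1, 0, 1]]

```text
clock: 9.18
tcp_pos: [0.4949, -0.078, 0.1939]
orientation: [-89.9, -0.1, 9.1]
ft_force: [0.3, 4.6, 6.3]
finger_gap: 0.121
```

```bash
python3 -c "
from h import *
p=np.load('fix.npy')
t=np.radians(72);rel(*F(p,[(0,.16*np.cos(t),.038+.16*np.sin(t))])[0])
s=manip.read_camera('scene')[:,:,::-1]
cv2.imwrite('pics/s12.png',cv2.resize(s[70:310,80:340],None,fx=2.5,fy=2.5))"
```

```text
t 9.18 tcp [ 0.4949 -0.078   0.1939] ori [-8.992e+01 -7.000e-02  9.130e+00] gap 0.121 F [0.3 4.6 6.3]
d cm [-0.1   0.37 -0.14] roll 0.001
```

View pics/s12.png

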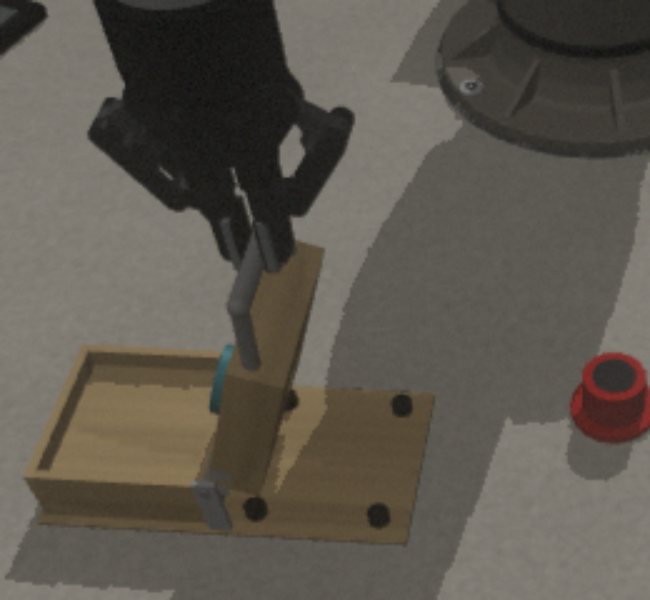

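move_arm:
  series:
    - [[0, -0.2, -0.6, 0, 1], [0, -0.4, -1.2, 0, 1], [0, -0.5, -1.9, 0, 1], [0, -0.6, -2.6, 0, 1], [0, -0.7, -3.2, 0, 1]]

```text
clock: 9.65
tcp_pos: [0.4999, -0.1105, 0.2007]
orientation: [-90.0, -0.1, 9.1]
ft_force: [2.9, 3.4, 3.7]
finger_gap: 0.122
```

```bash
python3 -c "
from h import *
p=np.load('fix.npy')
t=np.radians(84);rel(*F(p,[(0,.16*np.cos(t),.038+.16*np.sin(t))])[0])"
```

```text
t 9.65 tcp [ 0.4999 -0.1105  0.2007] ori [-8.997e+01 -7.000e-02  9.090e+00] gap 0.122 F [2.9 3.4 3.7]
d cm [-0.09  0.36 -0.13] roll 0.001
```

move_arm:
  series:
    - [[0, -0.1, -0.7, 0, 1], [0, -0.1, -1.4, 0, 1], [0, -0.1, -2.0, 0, 1], [0, -0.1, -2.7, 0, 1], [0, 0, -3.4, 0, 1]]

```text
clock: 10.07
tcp_pos: [0.5053, -0.1443, 0.2003]
orientation: [-90.0, -0.1, 9.1]
ft_force: [2.2, 1.5, 8.5]
finger_gap: 0.12
```

```bash
python3 -c "
from h import *
p=np.load('fix.npy')
t=np.radians(96);rel(*F(p,[(0,.16*np.cos(t),.038+.16*np.sin(t))])[0])
s=manip.read_camera('scene')[:,:,::-1]
cv2.imwrite('pics/s13.png',cv2.resize(s[70:310,80:340],None,fx=2.5,fy=2.5))"
```

```text
t 10.07 tcp [ 0.5053 -0.1443  0.2003] ori [-8.999e+01 -6.000e-02  9.090e+00] gap 0.12 F [2.2 1.5 8.5]
d cm [-0.08  0.32 -0.05] roll 0.001
```

View pics/s13.png

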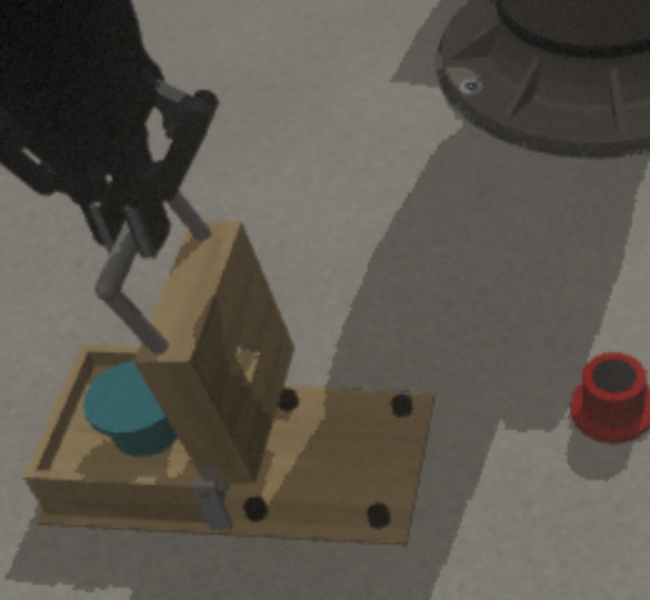

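move_arm:
  series:
    - [[0, 0.1, -0.6, 0, 1], [0, 0.2, -1.3, 0, 1], [0, 0.3, -2.0, 0, 1], [0, 0.5, -2.6, 0, 1], [0, 0.7, -3.2, 0, 1]]

```text
clock: 10.53
tcp_pos: [0.5104, -0.1767, 0.1932]
orientation: [-90.0, -0.1, 9.1]
ft_force: [3.6, -1.6, 9.9]
finger_gap: 0.122
```

move_arm:
  series:
    - [[0, 0.2, -0.7, 0, 1], [0, 0.5, -1.3, 0, 1], [0, 0.7, -1.9, 0, 1], [0, 1.0, -2.5, 0, 1], [0, 1.3, -3.1, 0, 1]]

```text
clock: 10.95
tcp_pos: [0.5149, -0.2069, 0.1796]
orientation: [-90.0, -0.0, 9.1]
ft_force: [3.8, 2.6, -0.2]
finger_gap: 0.123
```

```bash
python3 -c "
from h import *
p=np.load('fix.npy')
t=np.radians(120);rel(*F(p,[(0,.16*np.cos(t),.038+.16*np.sin(t))])[0])
s=manip.read_camera('scene')[:,:,::-1]
cv2.imwrite('pics/s14.png',cv2.resize(s[70:310,80:340],None,fx=2.5,fy=2.5))"
```

```text
t 10.95 tcp [ 0.5149 -0.2069  0.1796] ori [-90.01  -0.     9.07] gap 0.123 F [ 3.8  2.6 -0.2]
d cm [-0.05  0.3  -0.04] roll 0.0
```

View pics/s14.png

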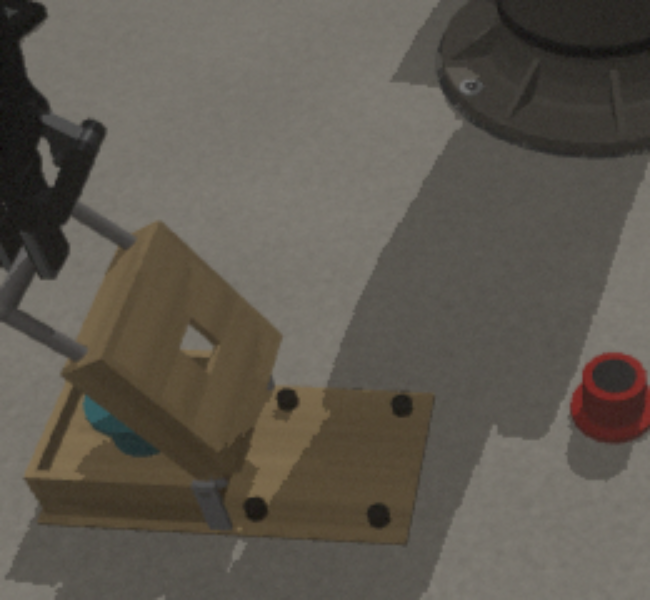

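move_arm:
  series:
    - [[0, 0.4, -0.6, 0, 1], [0, 0.8, -1.1, 0, 1], [0, 1.2, -1.7, 0, 1], [0, 1.6, -2.2, 0, 1], [0, 2.0, -2.7, 0, 1]]

```text
clock: 11.42
tcp_pos: [0.5191, -0.2335, 0.1593]
orientation: [-90.0, 0.0, 9.1]
ft_force: [5.4, 2.7, 1.7]
finger_gap: 0.127
```

move_arm:
  series:
    - [[0, 0.5, -0.5, 0, 1], [0, 0.9, -1.0, 0, 1], [0, 1.4, -1.4, 0, 1], [0, 2.0, -1.8, 0, 1], [0, 2.5, -2.2, 0, 1]]

```text
clock: 11.83
tcp_pos: [0.5225, -0.2558, 0.1344]
orientation: [-90.0, -0.0, 9.0]
ft_force: [4.6, -1.8, 3.1]
finger_gap: 0.129
```

```bash
python3 -c "
from h import *
p=np.load('fix.npy')
t=np.radians(144);rel(*F(p,[(0,.16*np.cos(t),.038+.16*np.sin(t))])[0])
s=manip.read_camera('scene')[:,:,::-1]
cv2.imwrite('pics/s15.png',cv2.resize(s[110:310,40:340],None,fx=2.5,fy=2.5))"
```

```text
t 11.83 tcp [ 0.5225 -0.2558  0.1344] ori [-9.005e+01 -1.000e-02  9.040e+00] gap 0.129 F [ 4.6 -1.8  3.1]
d cm [-0.03  0.23 -0.04] roll -0.0
```

View pics/s15.png

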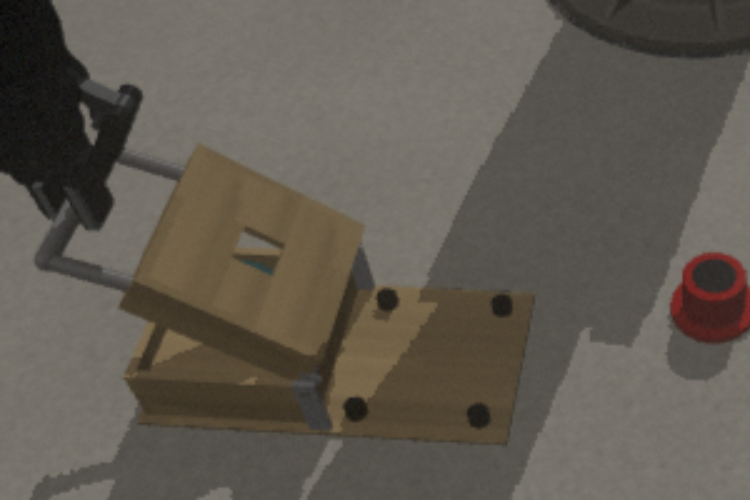

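move_arm:
  series:
    - [[0, 0.5, -0.4, 0, 1], [0, 1.1, -0.8, 0, 1], [0, 1.7, -1.1, 0, 1], [0, 2.3, -1.4, 0, 1], [0, 2.9, -1.7, 0, 1]]

```text
clock: 12.3
tcp_pos: [0.5252, -0.2724, 0.1051]
orientation: [-90.0, -0.0, 9.0]
ft_force: [4.9, -1.1, 1.1]
finger_gap: 0.125
```

move_arm:
  series:
    - [[0, 0.6, -0.3, 0, 1], [0, 1.2, -0.5, 0, 1], [0, 1.9, -0.7, 0, 1], [0, 2.5, -0.9, 0, 1], [0, 3.2, -1.1, 0, 1]]

```text
clock: 12.72
tcp_pos: [0.5269, -0.2831, 0.0731]
orientation: [-90.0, 0.0, 9.0]
ft_force: [4.8, -0.1, 1.6]
finger_gap: 0.125
```

```bash
python3 -c "
from h import *
p=np.load('fix.npy')
t=np.radians(168);rel(*F(p,[(0,.16*np.cos(t),.038+.16*np.sin(t))])[0])
im=manip.read_camera('wrist')[:,:,::-1].copy()
cv2.imwrite('pics/w16.png',im)
s=manip.read_camera('scene')[:,:,::-1]
cv2.imwrite('pics/s16.png',cv2.resize(s[110:310,40:340],None,fx=2.5,fy=2.5))"
```

```text
t 12.72 tcp [ 0.5269 -0.2831  0.0731] ori [-90.02   0.     9.05] gap 0.125 F [ 4.8 -0.1  1.6]
d cm [-0.03  0.19  0.01] roll -0.0
```

View pics/s16.png

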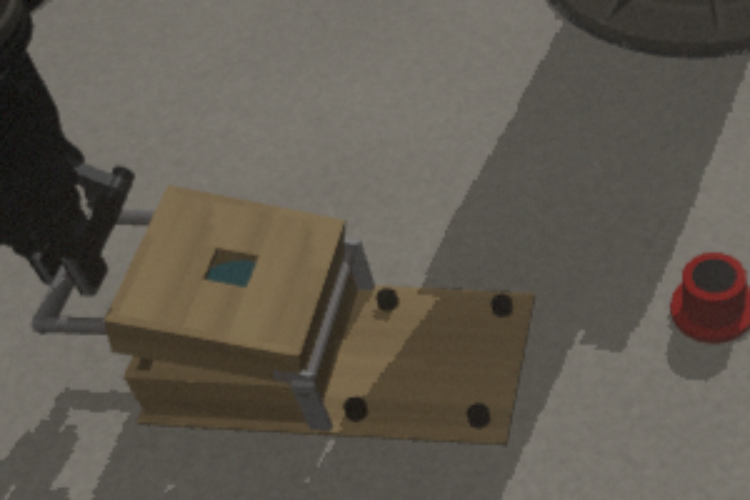

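View pics/w16.png

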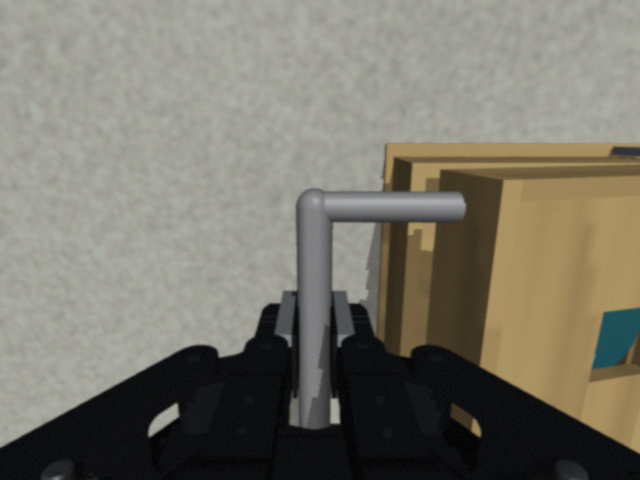

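move_arm:
  series:
    - [[0, 0.5, -0.1, 0, 1], [0, 1.1, -0.2, 0, 1], [0, 1.7, -0.2, 0, 1], [0, 2.2, -0.3, 0, 1], [0, 2.7, -0.3, 0, 1]]

```text
clock: 13.23
tcp_pos: [0.5276, -0.2868, 0.0462]
orientation: [-90.1, -0.0, 9.0]
ft_force: [6.1, -8.2, 2.6]
finger_gap: 0.126
```

```bash
python3 -c "
from h import *
p=np.load('fix.npy')
t=np.radians(180);rel(*F(p,[(0,.16*np.cos(t),.038+.16*np.sin(t))])[0])
im=manip.read_camera('wrist')[:,:,::-1].copy()
cv2.imwrite('pics/w17.png',im)"
```

```text
t 13.23 tcp [ 0.5276 -0.2868  0.0462] ori [-9.011e+01 -4.000e-02  9.030e+00] gap 0.126 F [ 6.1 -8.2  2.6]
d cm [-0.04  0.82  0.05] roll -0.001
```

View pics/w17.png

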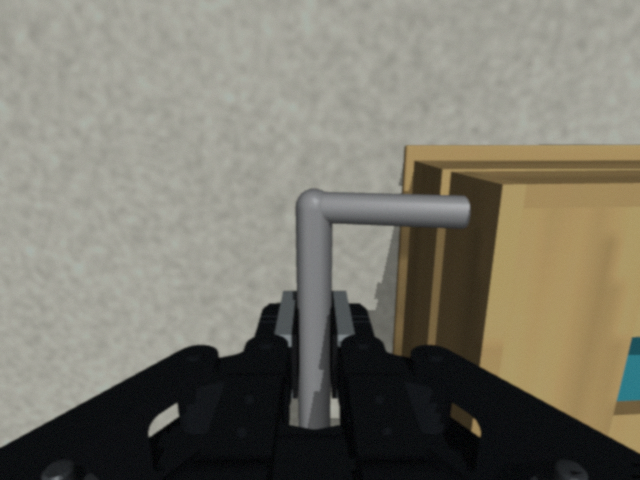

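move_arm:
  series:
    - [[0, 0.3, 0, 0, 1], [0, 0.5, 0, 0, 1], [0, 0.6, 0, 0, 1], [0, 0.6, 0, 0, 0.9], [0, 0.6, 0, 0, 0.78]]

```text
clock: 13.7
tcp_pos: [0.5267, -0.2861, 0.04]
orientation: [-90.0, 0.1, 9.0]
ft_force: [-0.1, 0.7, 0.4]
finger_gap: 0.216
```

```bash
python3 -c "
from h import *
p=np.load('fix.npy')
t=np.radians(180);rel(*F(p,[(0,.16*np.cos(t),.038+.16*np.sin(t))])[0])
im=manip.read_camera('wrist')[:,:,::-1].copy()
cv2.imwrite('pics/w18.png',im)"
```

```text
t 13.7 tcp [ 0.5267 -0.2861  0.04  ] ori [-9.001e+01  6.000e-02  9.020e+00] gap 0.216 F [-0.1  0.7  0.4]
d cm [ 0.03  0.2  -0.04] roll -0.001
```

View pics/w18.png

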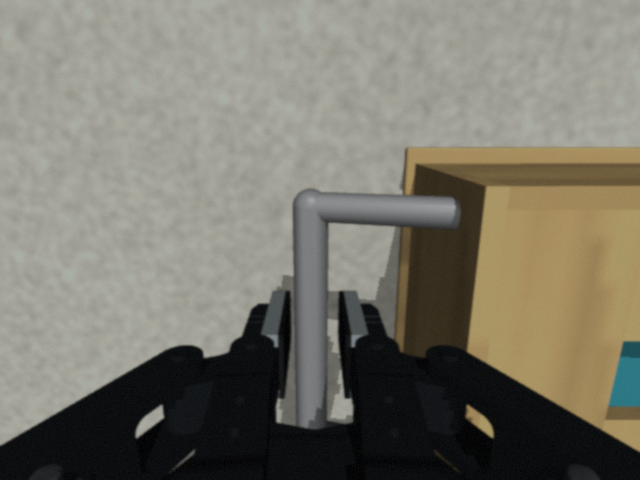

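move_arm:
  series:
    - [[0, 0, -0.1, 0, 0.76], [0, -0.5, -0.1, 0, 0.74], [0, -2, -0.1, 0, 0.74], [0, -4.5, -0.1, 0, 0.74], [0, -8, -0.1, 0, 0.74]]

```text
clock: 14.17
tcp_pos: [0.5258, -0.2856, 0.1197]
orientation: [-89.9, 0.2, 9.1]
ft_force: [1.3, -0.3, -0.5]
finger_gap: 0.261
```

move_arm:
  series:
    - [[0, -3, 0, 0, 0.74], [0, -6, -2, 0, 0.74], [0, -8, -5, 0, 0.74], [0, -9, -8, 0, 0.74], [0, -9, -10, 0, 0.74]]

```text
clock: 14.58
tcp_pos: [0.5437, -0.3881, 0.2142]
orientation: [-90.2, -0.2, 9.0]
ft_force: [-0.7, 0.1, 0.2]
finger_gap: 0.257
```

```bash
python3 -c "
from h import *
rel(0,0,0)
im=manip.read_camera('wrist')[:,:,::-1].copy()
cv2.imwrite('pics/w19.png',im)
s=manip.read_camera('scene')[:,:,::-1]
cv2.imwrite('pics/s19.png',cv2.resize(s[150:310,40:300],None,fx=3,fy=3))"
```

```text
t 14.58 tcp [ 0.5437 -0.3881  0.2142] ori [-90.16  -0.17   9.02] gap 0.257 F [-0.7  0.1  0.2]
d cm [-47.68  21.14  46.92] roll -0.001
```

View pics/s19.png

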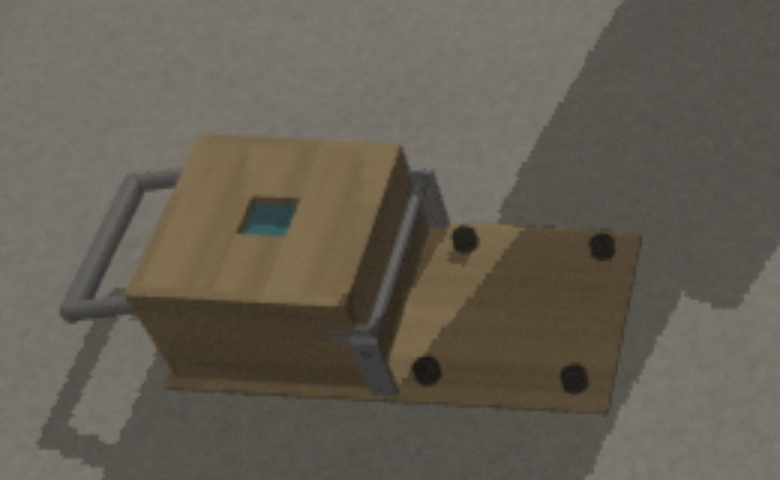

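View pics/w19.png

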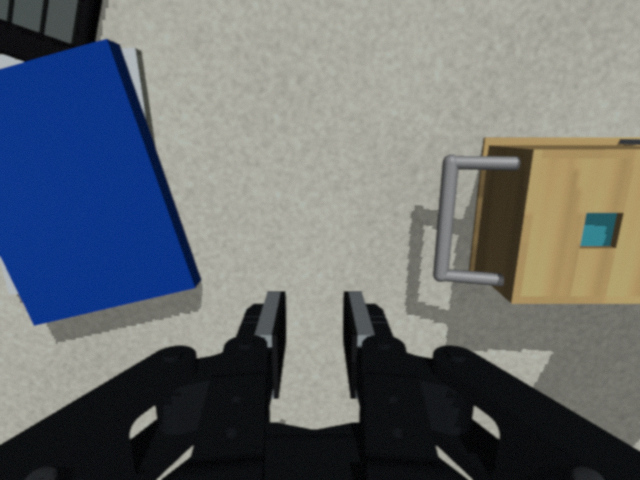

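move_arm:
  series:
    - [[0, 0, 0, 0, 0.74], [0, 0, 0, 0, 0.74], [0, 0, 0, 0, 0.74], [0, 0, 0, 0, 0.74], [0, 0, 0, 0, 0.74]]

```text
clock: 15.1
tcp_pos: [0.5434, -0.3843, 0.2108]
orientation: [-90.0, 0.0, 9.1]
ft_force: [0.3, 0.3, 0.1]
finger_gap: 0.261
```

```bash
python3 -c "
from h import *
rel(0,0,0)
p=np.load('fix.npy')
s=manip.read_camera('scene')[:,:,::-1].copy()
for th in (180,174):
  t=np.radians(th)
  for x in (-.045,0,.045):
    q=proj('scene',F(p,[(x,.16*np.cos(t),.044+.16*np.sin(t))]))[0]; print(th,q.round(1))
    cv2.circle(s,tuple(int(round(v)) for v in q),1,(0,255,255) if th==180 else (0,0,255),-1)
cv2.imwrite('pics/s20.png',cv2.resize(s[150:310,40:300],None,fx=3,fy=3))"
```

```text
t 15.1 tcp [ 0.5434 -0.3843  0.2108] ori [-8.998e+01  1.000e-02  9.120e+00] gap 0.261 F [0.3 0.3 0.1]
d cm [-47.56  21.1   46.55] roll 0.001
180 [ 85.3 211. ]
180 [ 75.2 231.6]
180 [ 64.4 253.6]
174 [ 82.  204.3]
174 [ 71.6 225. ]
174 [ 60.5 247.2]
```

View pics/s20.png

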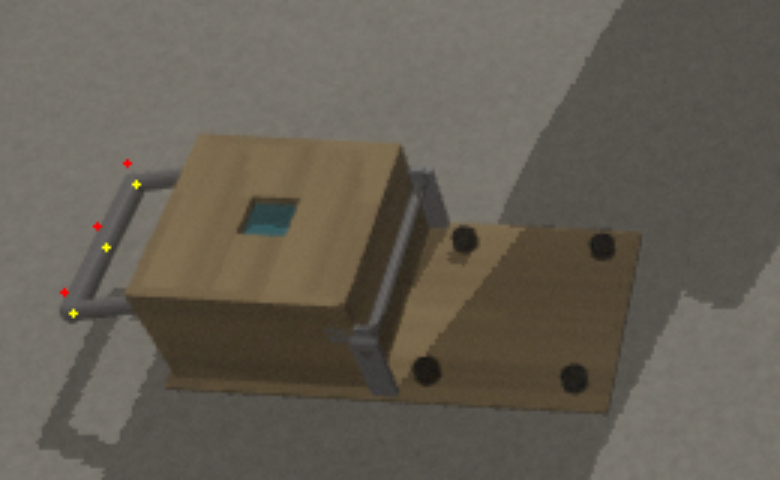

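The bar lies on the predicted fully closed position (yellow marks, 180°). It is clearly off the red 174° marks, and the picture is unchanged from the previous one. The hub's teal underside shows level through the tray window. Handing in.

```bash
python3 -c "
from plant import manip
print(manip.job_done())"
```

```text
the job is handed in; nothing more can be done
None
```

The hub is upside down inside the closed nest, and I handed the job in at about 15 s of the 64 s allowed. No verdict was reported.

**What I did:**
- I found the round-flange hub and the nest with the top and scene cameras. The nest's yaw came out at about 9°.
- I gripped the hub by its boss, set it boss up in the open hinged tray and let go.
- I then pinched the bar, swung it along its 160 mm arc in small steps, and let go with the tray down on the fixed tray.

**Last checks:**
- **Hub placing:** after release, the wrist picture put the hub about 6 mm off the tray's centre along the hinge and 1 mm off across it, within the limits.
- **Flip:** at about 96° the scene picture showed the hub already in the fixed tray, flange up. After closing, its underside shows level through the tray window. Its exact position inside the closed nest can't be measured; it is limited only by the walls.
- **Tray closed:** the bar lies on the projected 180° position and clearly off the 174° one, and two pictures half a second apart match.
- **Robot clear:** the arm stands well away from the nest, with wrist force below 0.5 N.

**Forces and disagreements:**
- Midway through the swing the wrist force rose to about 24 N because my arc was about 3 mm too low. I raised it, and the force stayed at about 10 N or less for the rest.
- The measured tool position scattered by up to about 4 mm, so I centred the fingers on the bar from the wrist picture.

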